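# Ready the probe and crack open the well's seal cap

## Robot

A 6-joint arm with a two-finger parallel gripper is mounted at the origin on the work surface. World frame = base frame: x ahead of the robot, y to its left, z up, the work surface at z = 0. Lengths are in m, angles in rad, forces in N, time in s.
With the tool pointing down it reaches from about 0.3 to 0.85 m from the base axis. Payload 4.2 kg.
Tool frame: the origin (TCP) lies at the very end of the fingers, on their centre line; the grasp point (between the pads) lies 19 mm behind it; z points along the fingers, y is the line along which they close (so a half turn about z gives the same grasp; the last joint's range is limited). The gripper opens to 91 mm and grips with 3 to 60 N. Pads are 32 mm wide; open, the fingers measure 118 mm over their backs; the gripper's body (76 mm by 178 mm) begins 60 mm behind the grasp point.
Start: joints at [-1.258, 0.32, 1.565, -0, 1.257, -0.02], TCP at [0.188, -0.543, 0.178] pointing down, gripper open.
Joint ranges: [-3.11, 3.11], [-0.84, 2.01], [0.21, 2.61], [-1.34, 4.49], [0.05, 2.63], [-2.56, 2.56]. Speed limits (rad/s): [2.57, 2.57, 3.14, 3.14, 3.14, 3.14].

## Interface

Orientations are given as a 3x3 rotation matrix whose columns are the frame's x, y, z axes.
In Python, from cell import * gives the robot as it stands.
- The arm moves only by the tool play_rows, never from a script. Its argument "commands" is a list of rows, each a list of 7 numbers: the shift along the world's x, y, z in m, then the turn, a rotation vector about the world's x, y, z in degrees, then the opening, from -1 (shut) to 1 (fully open). A call has exactly 10 rows; each row shifts and turns the commanded pose from where the row before left it; what a row does not reach is not made up. A row lasts 1/12 s, in which the tool goes at most 41.7 mm and 7.16 degrees, less where a joint would pass 70% of its speed; a pose out of reach is approached as far as the arm can. A call is refused whole if a number of a shift passes 0.0417 or a number of a turn 7.16, either way. A call with a gripper value outside its range is refused whole. The fingers move at their own pace and stop on an object; "force" is the grip in N (left out, the last holds). Time passes only in rows, so rows that do not move let the fingers close, or fill a call up. It gives the time, the measured TCP pose, the force, the opening and the grip force at its end, in the units of the state.
- sense(): the state, without advancing time (a new reading comes with each control period).
- camera(name): name is "scene" or "side" or "wrist"; returns a dict with "color" (420x560x3 uint8, blue, green, red), "K" (3x3 intrinsics, pixels), "R" (3x3) and "t" (3): a world point X has camera coordinates R X + t. Camera axes: x right, y down, z forward; pixel columns grow to the right and rows downward; lengths in m; the calibration is good to about 2 mm. A picture is of the moment at which its call begins. There is no depth.
- job_done(): hands the job in; it is judged then, once.
Trained networks look in a picture, given as the dict that the camera call returned (one of the last four; its "shot" number tells which), for a name from the list of things; names that differ only in an ending like _2 or _b are one class to them, and where a whole thing is asked for, a point or a joint stands for the part that bears it (a point fixed in the world has none). Each returns a list of dicts, best first, with "conf" (0 to 1); they miss things now and then, are a little off and sometimes report something else, mostly with a low value. They report only what shows in the picture. A call takes as long as a camera call. They do not tell look-alikes from the thing itself.
- boxes_of(picture, name): "centre" ([x, y, z] in m, in world coordinates, good to about 4 mm: the middle of the surface that is visible of it).
- masks_of(picture, name): "pixels" (420x560 bool, what is visible of it).
- spot_point(picture, name): "centre" ([x, y, z] in m, in world coordinates, good to about 4 mm: a listed point, or the origin of a listed thing).
The state is a dict: "time_s": time; "joints": joint angles; "qvel": joint speeds; "joint_efforts": joint torques, N m; "tcp_pos": TCP position; "tool_rot": TCP orientation; "wrist_force": force on the tool from outside, world axes, zero at the start; "torque": the same for the moment, N m; "gripper_width": opening from 0.0 (shut) to 1.0 (fully open); "finger_force": force on a finger pad.
Only numpy, scipy, OpenCV 4.12 (cv2) and the standard library are available. Lean on these libraries where they do the work, as an engineer would, in place of code of your own. Each camera call takes 0.05 s, during which the arm holds its last target. There are 200 camera calls.

## Task

Get the cold well ready for its next probe: hook the green-headed sensor carrier onto the blue end of the rail, slide it along the rail (without lifting it off) until it is centred on the yellow mark, and let go of it there. Then pull the well's seal cap (the one with the red handle) up free of its sticky seal without letting it fly off, and finish still holding it level, slightly open: about 20 mm above its seat, straight over the well. Leave the jar, the screwdriver and the spare sensor where they are.

Things in the scene. Friction and masses are not known exactly. Their poses are not given: they have to be found in the camera images.
- carrier: Loose sensor carrier, 167 mm tall, about 0.25 kg, starts standing upright. Origin: centre of its underside, z up. Green head, a disc 52 mm across, at heights 0-30 mm; thin stem 30-65; then a C-shaped hanger 24-28 mm wide (y): lower arm 65-75 high, back at x = -35 to -25, bridge 115-125 high. The C's mouth opens to +x, at the start roughly away from the robot.
- carrier_tab (a point): Grip point in the carrier's white tab on top of the bridge, 149 mm above the carrier's origin and straight over it; same axes as the carrier. The tab is 12 mm thick (x), 28 mm wide (y), 125-167 mm high: pinch it from above across its 12 mm.
- carrier_seat (a point): Middle of the bridge's underside, 115 mm straight above the carrier's origin: here the bar lies when hung, between the end lip (x 10-16 mm, down to height 109) and a small stop (x -16 to -10, down to 111). Below the lip the mouth is open from height 75 to 109 mm, 34 mm, for the bar to enter.
- rail: Fixed probe rail: steel bar, 12 mm diameter, along this frame's y, its axis 170 mm above the table, between posts at y = -190 and +190 mm (blocks 18 mm wide along the bar). Origin on the table under the bar's middle, z up, -x roughly towards the robot. A carrier hung on it has its origin at x = 0, z = 61 mm here, with its x axis along the rail's x.
- blue_end (a point): Centre, on the bar's axis, of the blue-painted loading end of the rail, 110 mm to +y of the bar's middle; the blue runs 50 mm either way along the bar. Axes as the rail's.
- mark: Yellow ring painted round the bar, 30 mm long along it, 10 to 110 mm to -y of the bar's middle. Origin at its centre, on the bar's axis; axes parallel to the rail's.
- well: Fixed cold well: white flange plate 240 (x) x 200 x 12 mm, on it a square steel collar 130 mm wide, rim 47 mm above the table, covered by the seal cap. On its -x and +x sides stand yellow sprung catches with black rollers (tops 67 mm above the table) that bear on the cap's rounded top edge. Origin: centre of the underside, z up.
- cap: Loose square aluminium seal cap, 148 mm wide, 44 mm deep, about 0.4 kg, open below, seated over the well's collar with its top 57 mm above the table. Origin: centre of its lower edge, 13 mm above the table when seated; axes as the well's. The seal: pulling it up takes up to about 16 N, some 3 mm up; from 10 mm up only its weight (3-5 N). Let go, it drops back and seals again.
- cap_handle (a point): Middle of the red handle bar on top of the cap, 94 mm above the table when seated, 81 mm above the cap's origin. The bar is 12 mm thick (x), 18 mm high and 90 mm long (y), its underside 28 mm above the cap's top, with 70 mm clear between its two feet. Pinch it from above across its 12 mm, in the middle, and pull straight up.
- jar: Bystander: small amber jar with a white cap, 48 mm across, 75 mm tall, standing. Origin: centre of its underside.
- screwdriver: Bystander: orange-handled screwdriver, 160 mm long, lying on the table beyond the rail. Origin: under its middle; its x axis runs along it.
- spare: Bystander: spare green sensor head, 44 mm across, 40 mm tall, standing. Origin: centre of its underside.
Mind the look-alikes: they are no part of the job. Leave any brown or orange look-alike of the cap alone.

How it is judged:
On the way, in this order (a step that is already met when the one before it is completed fails the run):
1. the carrier is hooked on the blue end of the rail, its weight on the bar (z of carrier in the frame of rail between 0.054 and 0.067 m and x of carrier in the frame of rail between -0.015 and 0.015 m and contact force between carrier and rail above 0.4 N and y of carrier in the frame of rail between 0.05 and 0.17 m), for 0.2 s.
2. the carrier hangs on the rail at the yellow mark, let go (z of carrier in the frame of rail between 0.054 and 0.067 m and x of carrier in the frame of rail between -0.015 and 0.015 m and contact force between carrier and rail above 0.4 N and y of carrier in the frame of mark between -0.012 and 0.012 m and contact force between the fingers and carrier below 0.1 N and angle between carrier's own z axis and vertical below 0.2 rad and z of cap in the frame of well below 0.017 m), for 0.3 s.
3. the cap is broken free and held slightly open by the fingers (z of cap in the frame of well between 0.025 and 0.043 m and horizontal distance between cap and well below 0.012 m and angle between cap's own z axis and vertical below 0.12 rad and contact force between the fingers and cap above 2 N), for 0.5 s.
At the end, for the whole second after the job is handed in: The carrier hangs still and free of the fingers on the rail within 12 mm of the yellow mark's centre, and the fingers hold the cap still and level (within 0.12 rad) over the well (within 12 mm), 12 to 30 mm above its seat (all of step 3 and z of carrier in the frame of rail between 0.054 and 0.067 m and x of carrier in the frame of rail between -0.015 and 0.015 m and contact force between carrier and rail above 0.4 N and y of carrier in the frame of mark between -0.012 and 0.012 m and contact force between the fingers and carrier below 0.1 N and angle between carrier's own z axis and vertical below 0.2 rad and linear speed of each of cap, carrier below 0.03 m/s and contact force between cap and jar below 0.1 N and contact force between cap and spare below 0.1 N and contact force between cap and screwdriver below 0.1 N); the arm keeps its last pose, push and grip.
It fails at once if the cap flies up or is lifted right off (over 42 mm above its seat) (z of cap in the frame of well above 0.055 m).
It fails at once if the carrier is lifted over or off the rail away from its blue end (z of carrier in the frame of rail above 0.078 m and x of carrier in the frame of rail between -0.02 and 0.03 m and y of carrier in the frame of rail between -0.18 and 0.035 m).
It fails at once if the jar is disturbed (moved over 30 mm) (distance of jar from where it was at the start of the episode above 0.03 m).
It fails at once if the screwdriver is disturbed (moved over 30 mm) (distance of screwdriver from where it was at the start of the episode above 0.03 m).
It fails at once if the spare is disturbed (moved over 30 mm) (distance of spare from where it was at the start of the episode above 0.03 m).
It also fails if it takes over 51 s, if anything falls off the work surface, if the arm or the gripper's body presses on something with over 40 N, if the wrist force passes 120 N, or if a joint passes its speed limit or range.

## Working session

There is one attempt and no reset: what is moved stays moved. The work goes in short steps, Python scripts to look and compute and a tool call to move; the robot and the scene stay as the last step left them, time stands still between calls to the robot, and variables do not carry over. Pictures are saved under pics/ and viewed, at most 10 in all, crops included, and the job is handed in when it is done.

Besides the shell and the picture viewer there is one more tool, called after "Emit:" as name(argument=value, ...) on one line, values as JSON. play_rows: Moves the arm, as the interface text tells. Its arguments: {"type":"object","properties":{"commands":{"type":"array"},"force":{"type":"number"}},"required":["commands"]}

```bash
mkdir -p pics; ls; cat > h.py <<'E'
from cell import *
import numpy as np, cv2
def look(names_pts, cams=("scene","side")):
    out={}
    for c in cams:
        p=camera(c); out[c]=p
        for n in names_pts:
            for f in (spot_point,):
                for d in f(p,n)[:3]:
                    print(c,n,f.__name__,np.round(d["centre"],4),round(d["conf"],2))
    return out
def proj(p,X):
    x=p["K"]@(p["R"]@np.array(X)+p["t"]); return x[:2]/x[2]
E
python3 - <<'E'
from h import *
o=look(["carrier","carrier_tab","carrier_seat","rail","blue_end","mark","well","cap","cap_handle","jar","screwdriver","spare"])
cv2.imwrite("pics/a.png",np.hstack([o["scene"]["color"],o["side"]["color"]])[:, :] if 0 else o["scene"]["color"])
cv2.imwrite("pics/b.png",o["side"]["color"])
s=sense();print(s)
E
```

```text
pics
scene carrier call [0.433  0.1157 0.0042] 0.91
scene carrier_tab call [0.4374 0.1176 0.1482] 0.62
scene carrier_tab call [0.4337 0.1151 0.1164] 0.32
scene carrier_seat call [0.435  0.1167 0.1143] 0.8
scene blue_end call [0.5743 0.2816 0.1659] 0.83
scene mark call [0.5723 0.117  0.1716] 0.65
scene well call [ 0.5371 -0.2915 -0.0009] 0.62
scene cap call [ 0.5405 -0.2952  0.0144] 0.76
scene cap call [ 0.2572 -0.2809  0.0015] 0.71
scene cap call [ 5.290e-01 -5.506e-01  5.000e-04] 0.62
scene cap_handle call [ 0.5379 -0.292   0.0924] 0.9
scene cap_handle call [ 0.5239 -0.5584  0.0819] 0.74
scene cap_handle call [ 0.2574 -0.2822  0.0784] 0.62
scene jar call [ 0.4345 -0.0412  0.001 ] 0.97
scene screwdriver call [ 0.7716  0.126  -0.0015] 0.68
scene spare call [ 0.7721 -0.0544  0.0013] 0.84
scene spare call [0.4355 0.1158 0.1485] 0.72
side carrier call [0.4343 0.1176 0.0007] 0.97
side carrier call [0.4384 0.1166 0.1172] 0.31
side carrier_tab call [0.4392 0.1191 0.1492] 0.94
side carrier_tab call [ 0.5347 -0.289   0.0994] 0.35
side carrier_seat call [0.4356 0.1172 0.1152] 0.84
side carrier
[... 859 characters left out ...]
 1.25740131e+00, -1.99798403e-02]), 'qvel': array([-0.00078027,  0.00150963, -0.0018547 ,  0.00080527,  0.00039146,
        0.00102934]), 'joint_efforts': array([ 1.60127202e-03, -4.12347078e+01, -2.32227516e+01,  7.29233120e-02,
        3.77648743e-02,  5.92033601e-06]), 'tcp_pos': array([ 0.18787799, -0.54347845,  0.1778882 ]), 'tool_rot': array([[ 9.45135429e-01,  3.26678767e-01,  6.46594960e-05],
       [ 3.26678773e-01, -9.45135423e-01, -1.08872263e-04],
       [ 2.55457235e-05,  1.24021918e-04, -9.99999992e-01]]), 'wrist_force': array([-0.01287916,  1.23469855,  0.09466815]), 'torque': array([0.02744287, 0.00622219, 0.01831702]), 'finger_force': 0.0, 'gripper_width': 0.998183292576544}
```

View pics/a.png

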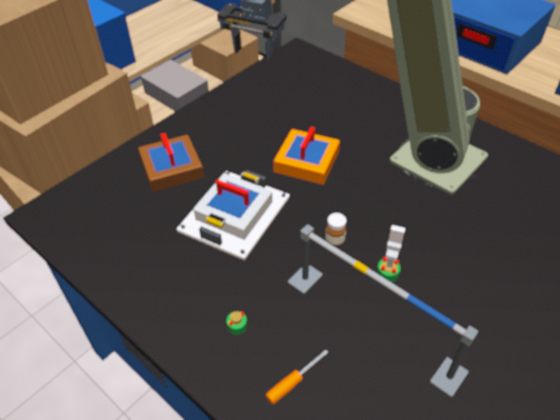

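View pics/b.png

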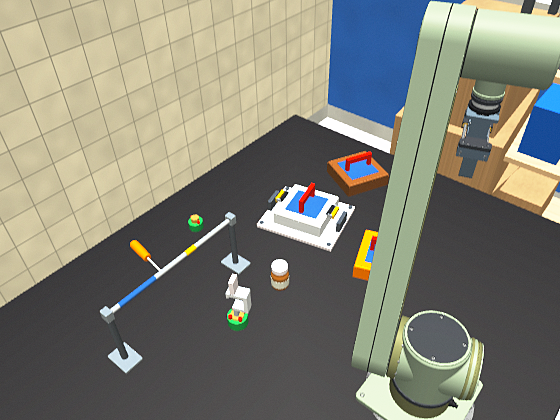

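The scene picture shows the carrier at about (393,250), the yellow mark at (361,267), the blue end at (437,313) and the true cap's red handle at (233,190). The brown and orange decoy caps are at (170,160) and (307,153). The side picture agrees: carrier (238,300), mark (190,250), blue (137,290), cap handle (307,196).

```bash
cat >> h.py <<'E'
def seg(p,lo,hi,near,r):
    hsv=cv2.cvtColor(p["color"],cv2.COLOR_BGR2HSV)
    m=cv2.inRange(hsv,np.array(lo),np.array(hi))>0
    ys,xs=np.nonzero(m); k=np.hypot(xs-near[0],ys-near[1])<r
    return np.c_[xs[k],ys[k]].astype(float)
def tri(ps,us):
    A=[]
    for p,u in zip(ps,us):
        P=p["K"]@np.c_[p["R"],p["t"]]
        A+= [u[0]*P[2]-P[0],u[1]*P[2]-P[1]]
    A=np.array(A); return np.linalg.lstsq(A[:,:3],-A[:,3],rcond=None)[0]
E
python3 - <<'E'
from h import *
S=camera("scene");D=camera("side")
Y=[22,120,120],[32,255,255]; B=[100,130,80],[120,255,255]; Rr=[0,180,100],[6,255,255]
def both(name,c,a,ra,b,rb):
    u=seg(S,*c,a,ra);v=seg(D,*c,b,rb)
    print(name,len(u),len(v)); 
    f=lambda w:(w.min(0)+w.max(0))/2
    X=tri([S,D],[f(u),f(v)]);print(X.round(4),(proj(S,X)-f(u)).round(1),(proj(D,X)-f(v)).round(1))
    return u,v
both("mark",Y,(361,267),14,(190,250),14)
u,v=both("blue",B,(437,315),42,(137,290),40)
# ends of blue: extremes by x
for g,h in ((np.argmin,np.argmax),(np.argmax,np.argmin)):
    X=tri([S,D],[u[g(u[:,0])],v[h(v[:,0])]]);print("blue ext",X.round(4))
u,v=both("handle",Rr,(233,190),20,(307,196),20)
for n,w in(("u",u),("v",v)):print(n,w.min(0),w.max(0))
# upscaled crops
cr=lambda p,x,y,s,k:cv2.resize(p["color"][y:y+s,x:x+s],(k,k),interpolation=cv2.INTER_CUBIC)
cv2.imwrite("pics/c.png",np.vstack([np.hstack([cr(S,360,215,70,300),cr(D,200,265,70,300)]),np.hstack([cr(S,180,165,110,300),cr(D,255,170,110,300)])]))
E
```

```text
mark 96 60
[0.5754 0.1187 0.1719] [0.1 0.2] [ 0.2 -0.2]
blue 396 262
[0.5731 0.2797 0.1703] [0.2 0.2] [ 0.3 -0.2]
blue ext [0.5756 0.2285 0.1668]
blue ext [0.5714 0.3265 0.1806]
handle 162 184
[ 0.5402 -0.295   0.0824] [0.4 0.6] [ 0.4 -0.6]
u [216. 180.] [246. 203.]
v [299. 182.] [314. 212.]
```

View pics/c.png

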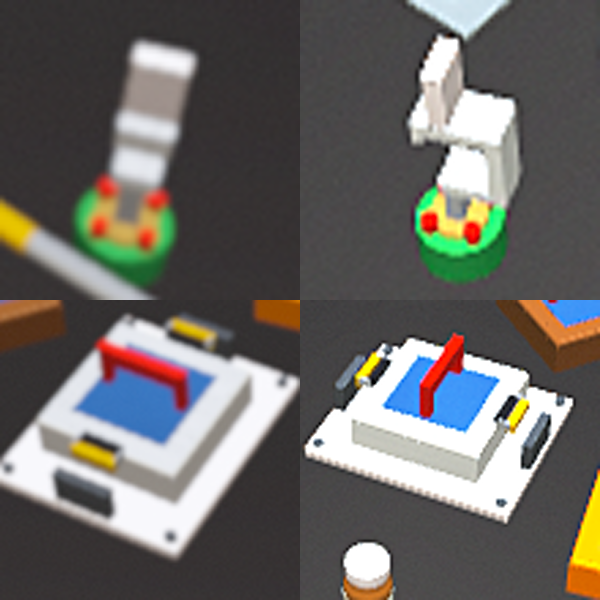

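The crops show the carrier with its mouth facing +x towards the scene camera, its tab clear, and the true cap with its handle along y. I'll move above the carrier now.

Emit:
play_rows(commands=[[0.0125,0.033,0.012,0,0,3.55,1],[0.0125,0.033,0.012,0,0,3.55,1],[0.0125,0.033,0.012,0,0,3.55,1],[0.0125,0.033,0.012,0,0,3.55,1],[0.0125,0.033,0.012,0,0,3.55,1],[0.0125,0.033,0.012,0,0,3.55,1],[0.0125,0.033,0.012,0,0,3.55,1],[0.0125,0.033,0.012,0,0,3.55,1],[0.0125,0.033,0.012,0,0,3.55,1],[0.0125,0.033,0.012,0,0,3.55,1]], force=20)

```text
time_s: 2.23
tcp_pos: [0.3129, -0.2118, 0.2987]
tool_rot: [[0.578, 0.816, 0.001], [0.816, -0.578, -0.0], [0.0, 0.001, -1.0]]
wrist_force: [1.2, 0.4, -0.1]
gripper_width: 0.999
finger_force: 0.0
```

Emit:
play_rows(commands=[[0.0125,0.033,0,0,0,3.55,1],[0.0125,0.033,0,0,0,3.55,1],[0.0125,0.033,0,0,0,3.55,1],[0.0125,0.033,0,0,0,3.55,1],[0.0125,0.033,0,0,0,3.55,1],[0.0125,0.033,0,0,0,3.55,1],[0.0125,0.033,0,0,0,3.55,1],[0.0125,0.033,0,0,0,3.55,1],[0.0125,0.033,0,0,0,3.55,1],[0.0125,0.033,0,0,0,3.55,1]])

```text
time_s: 3.07
tcp_pos: [0.438, 0.1184, 0.2981]
tool_rot: [[-0.005, 1.0, 0.001], [1.0, 0.005, -0.0], [-0.0, 0.001, -1.0]]
wrist_force: [1.5, -0.3, -0.2]
gripper_width: 1.002
finger_force: 0.0
```

```bash
python3 - <<'E'
from h import *
s=sense();print(s["time_s"],s["tcp_pos"].round(4),s["tool_rot"].round(4).tolist(),s["joints"].round(3))
o=look(["carrier","carrier_tab","carrier_seat","mark","blue_end"],("wrist",))["wrist"]
cv2.imwrite("pics/d.png",o["color"])
for X in ([.437,.118,.167],[.574,.117,.17],[.574,.28,.17]):print(proj(o,X).round(1))
E
```

```text
3.0667 [0.438  0.1184 0.2981] [[-0.0048, 1.0, 0.0007], [1.0, 0.0048, -0.0], [-0.0001, 0.0007, -1.0]] [ 0.239  0.068  1.589 -0.     1.484  0.234]
wrist carrier call [0.4381 0.1227 0.0034] 0.69
wrist carrier_tab call [0.4403 0.1187 0.1503] 0.63
wrist carrier_tab call [ 0.7758  0.1299 -0.0009] 0.22
wrist carrier_seat call [0.4337 0.1205 0.1139] 0.68
wrist mark call [0.5778 0.1159 0.174 ] 0.87
wrist blue_end call [0.5696 0.2808 0.1739] 0.67
[282.6 190.5]
[409.9 192.5]
[431.2  22. ]
```

View pics/d.png

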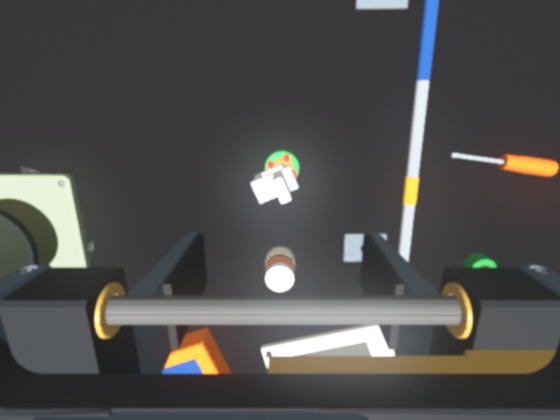

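The wrist view shows the tab at about (283,182). The carrier is turned roughly 10-15° counter-clockwise, with the mark at (411,191) and the jar at (280,270). I'll rectify the picture to measure the yaw.

```bash
python3 - <<'E'
from h import *
o=camera("wrist")
P=o["K"]@np.c_[o["R"],o["t"]]
def rect(z,x0,y1,n,s):  # pixel(i col,j row)-> x=x0+i*s, y=y1-j*s
    M=np.array([[s,0,x0],[0,-s,y1],[0,0,z],[0,0,1]])
    H=P@M; return cv2.warpPerspective(o["color"],H,(n,n),flags=cv2.INTER_CUBIC|cv2.WARP_INVERSE_MAP)
im=rect(.167,.39,.17,400,.00025)
cv2.imwrite("pics/e.png",np.hstack([im,rect(.125,.39,.17,400,.00025)]))
# rail yaw: rectify at z=.17, bar centre per row
r=rect(.17,.54,.31,600,.0005); g=r.max(2)
pts=[]
for j in range(0,440,8):
    row=g[j,20:120]; k=np.nonzero(row>110)[0]
    if len(k)>8: pts.append((.31-j*.0005,.54+(20+k.mean())*.0005))
pts=np.array(pts); c=np.polyfit(pts[:,0],pts[:,1],1); print(len(pts),c,np.polyval(c,[.118,.28]))
hs=cv2.cvtColor(r,cv2.COLOR_BGR2HSV); m=cv2.inRange(hs,(20,120,120),(32,255,255)); ys,xs=np.nonzero(m[:,:160]);print("mark",.54+xs.mean()*.0005,.31-ys.mean()*.0005, ys.ptp()*.5 if hasattr(ys,'ptp') else np.ptp(ys)*.5)
E
```

```text
51 [-0.01437535  0.57615616] [0.57445987 0.57213106]
mark 0.5747456647398844 0.11883670520231213 30.0
```

View pics/e.png

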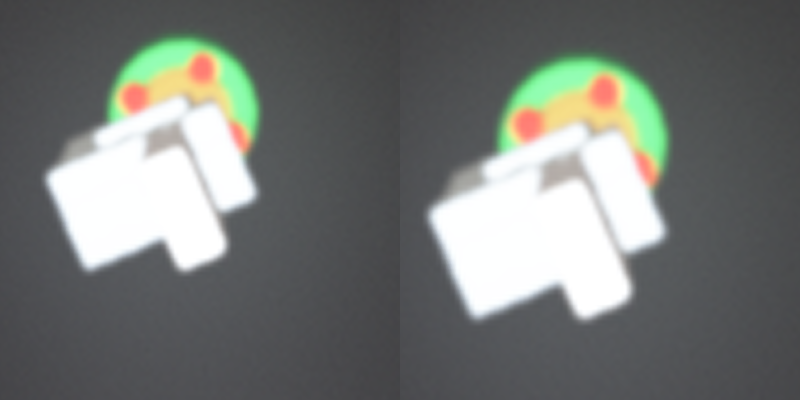

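The rectified picture shows the tab top centred at about (185,207), which is (0.436, 0.118), with yaw about +21.5°. The rail's yaw is +0.8°. Next I'll align and descend.

Emit:
play_rows(commands=[[-0.001,0,-0.01,0,0,5.3,1],[0,0,-0.01,0,0,5.3,1],[0,0,-0.02,0,0,5.3,1],[0,0,-0.02,0,0,5.2,1],[0,0,-0.025,0,0,0,1],[0,0,-0.025,0,0,0,1],[0,0,-0.022,0,0,0,1],[0,0,-0.02,0,0,0,1],[0,0,-0.014,0,0,0,1],[0,0,0,0,0,0,1]])

```text
time_s: 4.25
tcp_pos: [0.4344, 0.1147, 0.1296]
tool_rot: [[-0.359, 0.933, -0.006], [0.933, 0.359, -0.001], [0.001, -0.006, -1.0]]
wrist_force: [-0.7, -0.8, -0.2]
gripper_width: 0.996
finger_force: 0.0
```

Emit:
play_rows(commands=[[0,0,0,0,0,0,-1],[0,0,0,0,0,0,-1],[0,0,0,0,0,0,-1],[0,0,0,0,0,0,-1],[0,0,0,0,0,0,-1],[0,0,0,0,0,0,-1],[0,0,0,0,0,0,-1],[0,0,0,0,0,0,-1],[0,0,0,0,0,0,-1],[0,0,0,0,0,0,-1]], force=25)

```text
time_s: 5.08
tcp_pos: [0.4368, 0.1166, 0.1318]
tool_rot: [[-0.361, 0.932, -0.0], [0.932, 0.361, 0.0], [0.0, -0.0, -1.0]]
wrist_force: [0.5, -0.4, -0.1]
gripper_width: 0.301
finger_force: 0.0
```

Emit:
play_rows(commands=[[0,0,0,0,0,0,-1],[0,0,0,0,0,0,-1],[0,0,0,0,0,0,-1],[0,0,0,0,0,0,-1],[0,0,0,0,0,0,-1],[0,0,0,0,0,0,-1],[0,0,0.005,0,0,0,-1],[0,0,0.015,0,0,0,-1],[0,0,0.02,0,0,0,-1],[0,0,0.02,0,0,0,-1]])

```text
time_s: 5.92
tcp_pos: [0.4365, 0.1164, 0.1926]
tool_rot: [[-0.361, 0.933, -0.001], [0.933, 0.361, -0.0], [0.0, -0.001, -1.0]]
wrist_force: [0.0, -0.0, 0.3]
gripper_width: 0.004
finger_force: 0.0
```

Emit:
play_rows(commands=[[0,0.015,0.02,0,0,-3.4,-1],[0,0.02,0,0,0,-3.4,-1],[0,0.025,0,0,0,-3.4,-1],[0,0.025,0,0,0,-3.4,-1],[0,0.025,0,0,0,-3.4,-1],[0,0.025,0,0,0,-3.4,-1],[0,0.02,0,0,0,0,-1],[0,0.008,0,0,0,0,-1],[0,0,0,0,0,0,-1],[0,0,0,0,0,0,-1]])

```text
time_s: 6.75
tcp_pos: [0.4367, 0.279, 0.2119]
tool_rot: [[-0.014, 1.0, -0.0], [1.0, 0.014, -0.001], [-0.001, -0.0, -1.0]]
wrist_force: [1.1, -0.1, -0.1]
gripper_width: 0.005
finger_force: 0.0
```

```bash
python3 - <<'E'
from h import *
s=sense();print(s["time_s"],s["tcp_pos"].round(4),s["tool_rot"].round(4).tolist(),s["joints"].round(3),s["gripper_width"])
o=look(["carrier","carrier_tab","carrier_seat","blue_end"],("scene","side"))
cr=lambda p,x,y,w,k:cv2.resize(p["color"][y:y+w,x:x+w],(k,k),interpolation=cv2.INTER_CUBIC)
cv2.imwrite("pics/f.png",np.hstack([cr(o["scene"],340,160,160,400),cr(o["side"],60,190,160,400)]))
E
```

```text
6.75 [0.4367 0.279  0.2119] [[-0.0142, 0.9999, -0.0002], [0.9999, 0.0142, -0.001], [-0.001, -0.0002, -1.0]] [ 5.470e-01  2.100e-01  1.631e+00 -1.000e-03  1.301e+00  5.330e-01] 0.005401311413127218
scene carrier call [0.434  0.1184 0.0019] 0.68
scene carrier_tab call [0.4381 0.1168 0.1467] 0.77
scene carrier_seat call [0.4352 0.116  0.1176] 0.63
scene carrier_seat call [0.4359 0.1168 0.1482] 0.39
scene blue_end call [0.5748 0.2784 0.1681] 0.72
side carrier call [ 0.4355  0.1183 -0.0019] 0.6
side carrier_tab call [0.4403 0.12   0.1506] 0.85
side carrier_tab call [0.4372 0.1125 0.1176] 0.67
side carrier_seat call [0.4368 0.1175 0.1164] 0.7
side blue_end call [0.5703 0.2768 0.1675] 0.83
```

View pics/f.png

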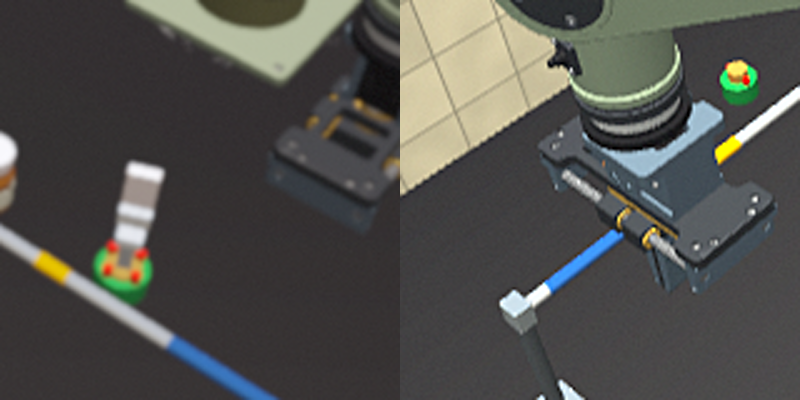

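The fingers closed empty. The scene crop shows the carrier still standing at its old place, (125,235) in the crop, and the gripper alone over the blue end. I'll go back and check the grip before lifting.

Emit:
play_rows(commands=[[0,-0.015,0,0,0,3.4,0.3],[0,-0.02,0,0,0,3.4,0.3],[0,-0.025,0,0,0,3.4,0.3],[0,-0.025,0,0,0,3.4,0.3],[0,-0.025,0,0,0,3.4,0.3],[0,-0.025,0,0,0,3.4,0.3],[0,-0.018,0,0,0,0,0.3],[0,-0.008,0,0,0,0,0.3],[0,0,0,0,0,0,0.3],[0,0,0,0,0,0,0.3]])

```text
time_s: 8.08
tcp_pos: [0.437, 0.1189, 0.212]
tool_rot: [[-0.36, 0.933, 0.0], [0.933, 0.36, 0.001], [0.001, 0.001, -1.0]]
wrist_force: [-0.9, 0.7, 0.4]
gripper_width: 0.647
finger_force: 0.0
```

```bash
python3 - <<'E'
from h import *
s=sense();print(s["time_s"],s["tcp_pos"].round(4),s["gripper_width"])
o=look(["carrier","carrier_tab"],("scene","side"))
X=tri([o["scene"],o["side"]],[np.array(spot_point and proj(o[c],spot_point(o[c],"carrier_tab")[0]["centre"])) for c in("scene","side")]);print("tab tri",X.round(4))
cr=lambda p,x,y,w,k:cv2.resize(p["color"][y:y+w,x:x+w],(k,k),interpolation=cv2.INTER_CUBIC)
ims=[]
for c,x,y in(("scene",340,180),("side",180,220)):
    im=cr(o[c],x,y,110,400)
    u=(proj(o[c],s["tcp_pos"])-[x,y])*400/110; cv2.circle(im,tuple(int(v) for v in u),4,(255,0,255),1); ims.append(im)
cv2.imwrite("pics/g.png",np.hstack(ims))
E
```

```text
8.0833 [0.437  0.1189 0.212 ] 0.6473537732936191
scene carrier call [0.4348 0.1165 0.0051] 0.79
scene carrier_tab call [0.4366 0.1152 0.1473] 0.86
side carrier call [0.4354 0.1174 0.0031] 0.59Traceback (most recent call last):
  File "<stdin>", line 4, in <module>
IndexError: list index out of range
```

```bash
cat >> h.py <<'E'
def shot(name,spec,k=400):
    s=sense(); ims=[]
    for c,x,y,w in spec:
        p=camera(c); im=cv2.resize(p["color"][y:y+w,x:x+w],(k,k),interpolation=cv2.INTER_CUBIC)
        u=(proj(p,s["tcp_pos"])-[x,y])*k/w; cv2.circle(im,tuple(int(v) for v in u),5,(255,0,255),1); ims.append(im)
    cv2.imwrite("pics/"+name,np.hstack(ims))
E
python3 -c "
from h import *
shot('g.png',[('scene',340,160,120),('side',180,210,120)])"
```

```text
(no output)
```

View pics/g.png

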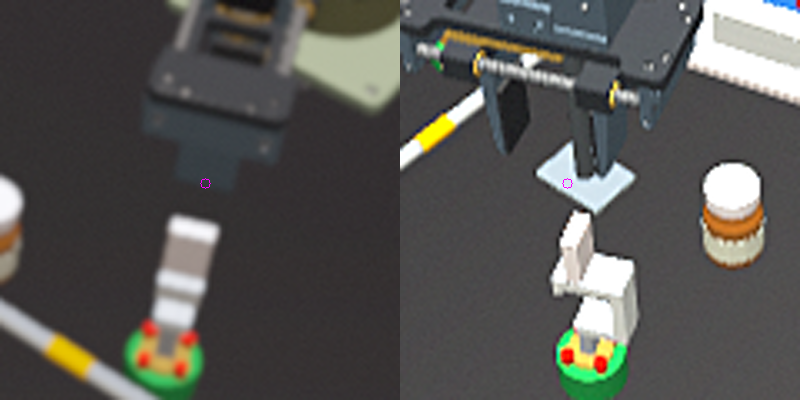

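```bash
python3 - <<'E'
from h import *
S=camera("scene");D=camera("side");s=sense();T=s["tcp_pos"];R=s["tool_rot"]
k=120/400
a=np.array([207,188])*k+[340,160]; b=np.array([510,150])*[k,k]+[180-120,210]
# second panel starts at x=400
b=np.array([510-400,150])*k+[180,210]; c=np.array([590-400,178])*k+[180,210]
X=tri([S,D],[a,b]);print("near finger tip",X.round(4),(proj(S,X)-a).round(1),(proj(D,X)-b).round(1))
for y in(.03,-.03):
    F=T+R[:,1]*y; print("pred",F.round(4),((proj(S,F)-[340,160])/k).round(),((proj(D,F)-[180,210])/k+[400,0]).round())
W=camera("wrist");print("t wrist",(-W["R"].T@W["t"]).round(4), W["R"].round(3).tolist())
for y in(.03,-.03):print(proj(W,T+R[:,1]*y))
cv2.imwrite("pics/w.png",W["color"])
E
```

```text
near finger tip [0.466  0.1356 0.2415] [0.8 1. ] [ 1.  -1.1]
pred [0.4648 0.1295 0.2119] [195. 217.] [526. 173.]
pred [0.4089 0.1078 0.2118] [214. 150.] [610. 193.]
t wrist [0.4057 0.1967 0.4185] [[0.933, 0.361, 0.001], [0.345, -0.891, 0.295], [0.107, -0.275, -0.956]]
[327.41133098 236.06681391]
[240.81044772 236.11191156]
```

View pics/w.png

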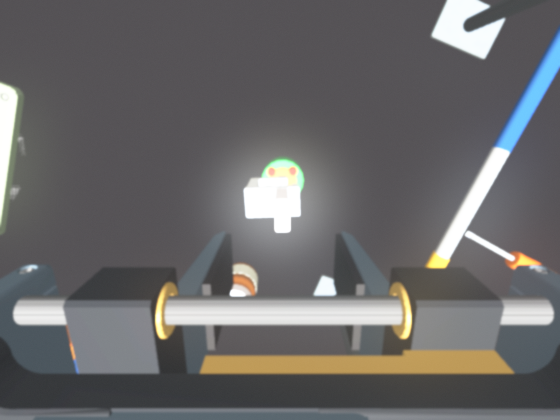

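The wrist view shows the fingertips at about (228,235) and (340,235), wider apart than predicted for the reported TCP. Triangulation puts the real tips about 30 mm above the reported TCP. The first grasp therefore closed just at the tab's top edge, so I'll go lower.

Emit:
play_rows(commands=[[0,-0.001,-0.015,0,0,0,0.3],[0,0,-0.02,0,0,0,0.3],[0,0,-0.02,0,0,0,0.3],[0,0,-0.02,0,0,0,0.3],[0,0,-0.015,0,0,0,0.3],[0,0,-0.01,0,0,0,0.3],[0,0,-0.005,0,0,0,0.3],[0,0,0,0,0,0,-0.2],[0,0,0,0,0,0,-0.5],[0,0,0,0,0,0,-1]])

```text
time_s: 9.57
tcp_pos: [0.4376, 0.1177, 0.1077]
tool_rot: [[-0.361, 0.933, 0.002], [0.933, 0.361, 0.0], [-0.0, 0.002, -1.0]]
wrist_force: [-0.5, -0.5, -0.3]
gripper_width: 0.463
finger_force: 0.0
```

Emit:
play_rows(commands=[[0,0,0,0,0,0,-1],[0,0,0,0,0,0,-1],[0,0,0,0,0,0,-1],[0,0,0,0,0,0,-1],[0,0,0,0,0,0,-1],[0,0,0,0,0,0,-1],[0,0,0,0,0,0,-1],[0,0,0,0,0,0,-1],[0,0,0,0,0,0,-1],[0,0,0,0,0,0,-1]])

```text
time_s: 10.4
tcp_pos: [0.4368, 0.1176, 0.1071]
tool_rot: [[-0.361, 0.933, 0.0], [0.933, 0.361, 0.0], [0.0, 0.0, -1.0]]
wrist_force: [-1.1, 0.5, 4.0]
gripper_width: 0.132
finger_force: 25.0
```

```bash
python3 -c "
from h import *
shot('i.png',[('scene',340,180,100),('side',185,220,100)])
s=sense();print(s['gripper_width'],s['finger_force'])"
```

```text
0.1341472647281614 24.999955594539642
```

View pics/i.png

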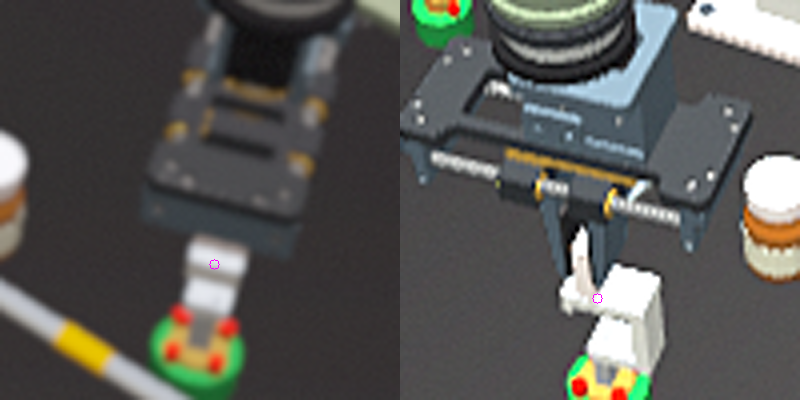

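Now it is gripped: width 0.132 is 12 mm, and the grip force is 25 N. In the picture the fingers are on the tab, at about (580,270). Next I'll lift, align with the rail and move to the blue end's y.

Emit:
play_rows(commands=[[0,0,0.008,0,0,0,-1],[0,0,0.015,0,0,0,-1],[0,0,0.02,0,0,0,-1],[0,0.01,0.02,0,0,-3.4,-1],[0,0.02,0.015,0,0,-3.4,-1],[0,0.03,0,0,0,-3.4,-1],[0,0.035,0,0,0,-3.4,-1],[0,0.035,0,0,0,-3.4,-1],[0,0.025,0,0,0,-3.4,-1],[0,0.007,0,0,0,0,-1]])

```text
time_s: 11.33
tcp_pos: [0.4368, 0.2831, 0.1843]
tool_rot: [[-0.015, 1.0, -0.0], [1.0, 0.015, 0.002], [0.002, -0.0, -1.0]]
wrist_force: [0.1, 1.0, -2.9]
gripper_width: 0.133
finger_force: 25.0
```

```bash
python3 - <<'E'
from h import *
s=sense();print(s["time_s"],s["tcp_pos"].round(4),s["tool_rot"].round(3).tolist(),s["wrist_force"].round(1),s["gripper_width"])
o=look(["carrier","carrier_seat"])
E
```

```text
11.3333 [0.4368 0.2831 0.1843] [[-0.015, 1.0, -0.0], [1.0, 0.015, 0.002], [0.002, -0.0, -1.0]] [ 0.1  1.  -2.9] 0.13284785091002194
scene carrier call [0.4332 0.2829 0.0806] 0.96
scene carrier_seat call [0.4346 0.2832 0.1965] 0.97
side carrier call [0.434  0.2815 0.0804] 0.68
side carrier_seat call [0.4378 0.2768 0.1892] 0.63
```

Emit:
play_rows(commands=[[0.01,0,0,0,0,0,-1],[0.02,0,0,0,0,0,-1],[0.02,0,0,0,0,0,-1],[0.02,0,0,0,0,0,-1],[0.02,0,0,0,0,0,-1],[0.018,0,0,0,0,0,-1],[0.015,0,0,0,0,0,-1],[0.008,0,0,0,0,0,-1],[0.005,0,0,0,0,0,-1],[0,0,0,0,0,0,-1]])

```text
time_s: 12.47
tcp_pos: [0.5738, 0.2788, 0.1845]
tool_rot: [[-0.012, 1.0, 0.0], [1.0, 0.012, -0.0], [-0.0, 0.0, -1.0]]
wrist_force: [-0.2, -0.6, -2.8]
gripper_width: 0.127
finger_force: 25.0
```

```bash
python3 - <<'E'
from h import *
s=sense();print(s["time_s"],s["tcp_pos"].round(4),s["wrist_force"].round(1),s["gripper_width"])
o=look(["carrier","carrier_seat"])
E
```

```text
12.4667 [0.5738 0.2788 0.1845] [-0.2 -0.6 -2.8] 0.1273336227885562
scene carrier call [0.5713 0.2829 0.0798] 0.81
scene carrier_seat call [0.575  0.2799 0.1956] 0.95
side carrier call [0.5669 0.2823 0.0772] 0.86
side carrier_seat call [0.5743 0.2767 0.1958] 0.9
```

Emit:
play_rows(commands=[[0,0,-0.003,0,0,0,-1],[0,0,-0.003,0,0,0,-1],[0,0,-0.003,0,0,0,-1],[0,0,-0.003,0,0,0,-1],[0,0,-0.002,0,0,0,-1],[0,0,-0.001,0,0,0,-1],[0,0,-0.001,0,0,0,-1],[0,0,0,0,0,0,-1],[0,0,0,0,0,0,-1],[0,0,0,0,0,0,-1]])

```text
time_s: 13.6
tcp_pos: [0.5729, 0.2796, 0.169]
tool_rot: [[-0.013, 1.0, 0.0], [1.0, 0.013, 0.0], [0.0, 0.0, -1.0]]
wrist_force: [-0.2, 1.0, -2.5]
gripper_width: 0.131
finger_force: 25.0
```

Not quite in contact yet, so I'll ease down by another 2 mm.

Emit:
play_rows(commands=[[0,0,-0.0005,0,0,0,-1],[0,0,0,0,0,0,-1],[0,0,-0.0005,0,0,0,-1],[0,0,0,0,0,0,-1],[0,0,-0.0005,0,0,0,-1],[0,0,0,0,0,0,-1],[0,0,-0.0005,0,0,0,-1],[0,0,0,0,0,0,-1],[0,0,0,0,0,0,-1],[0,0,0,0,0,0,-1]])

```text
time_s: 14.43
tcp_pos: [0.573, 0.2796, 0.168]
tool_rot: [[-0.013, 1.0, 0.001], [1.0, 0.013, 0.001], [0.0, 0.001, -1.0]]
wrist_force: [-1.3, -0.1, 5.5]
gripper_width: 0.132
finger_force: 25.0
```

Emit:
play_rows(commands=[[0,0,0,0,0,0,-1],[0,0,0,0,0,0,-1],[0,0,0.0005,0,0,0,-1],[0.0001,-0.01,0,0,0,0,-1],[0.0003,-0.02,0,0,0,0,-1],[0.0003,-0.02,0,0,0,0,-1],[0.0003,-0.02,0,0,0,0,-1],[0.0003,-0.02,0,0,0,0,-1],[0.0003,-0.02,0,0,0,0,-1],[0,0,0,0,0,0,-1]])

```text
time_s: 15.27
tcp_pos: [0.5753, 0.1657, 0.1679]
tool_rot: [[-0.011, 1.0, 0.002], [1.0, 0.011, -0.003], [-0.003, 0.002, -1.0]]
wrist_force: [0.3, -5.1, 4.2]
gripper_width: 0.132
finger_force: 25.0
```

Emit:
play_rows(commands=[[0.0003,-0.02,0,0,0,0,-1],[0.0003,-0.02,0,0,0,0,-1],[0.0001,-0.01,0,0,0,0,-1],[0,0,0,0,0,0,-1],[0,0,0,0,0,0,-1],[0,0,0,0,0,0,-1],[0,0,0,0,0,0,-1],[0,0,0,0,0,0,-1],[0,0,0,0,0,0,-1],[0,0,0,0,0,0,-1]])

```text
time_s: 16.1
tcp_pos: [0.5759, 0.1173, 0.1679]
tool_rot: [[-0.014, 1.0, 0.002], [1.0, 0.014, -0.006], [-0.006, 0.002, -1.0]]
wrist_force: [1.1, -5.9, 6.2]
gripper_width: 0.133
finger_force: 25.0
```

```bash
python3 - <<'E'
from h import *
s=sense();print(s["time_s"],s["tcp_pos"].round(4),s["wrist_force"].round(1),s["gripper_width"])
o=look(["carrier","carrier_seat","mark"])
E
```

```text
16.1 [0.5759 0.1173 0.1679] [ 1.1 -5.9  6.2] 0.1329644803256896
scene carrier call [0.5743 0.1175 0.0629] 0.75
scene carrier_seat call [0.5769 0.1187 0.1806] 0.66
side carrier call [0.5742 0.1232 0.0617] 0.84
side carrier_seat call [0.5788 0.1165 0.1772] 0.92
side carrier_seat call [0.5731 0.1226 0.0606] 0.36
```

Emit:
play_rows(commands=[[0,0,0.0005,0,0,0,-1],[0,0,0.0003,0,0,0,-1],[0,0,0,0,0,0,-0.2],[0,0,0,0,0,0,-0.2],[0,0,0,0,0,0,-0.2],[0,0,0,0,0,0,-0.2],[0,0,0,0,0,0,-0.2],[0,0,0,0,0,0,-0.2],[0,0,0,0,0,0,-0.2],[0,0,0,0,0,0,-0.2]])

```text
time_s: 17.33
tcp_pos: [0.5751, 0.1196, 0.1682]
tool_rot: [[-0.013, 1.0, 0.0], [1.0, 0.013, 0.0], [0.0, 0.0, -1.0]]
wrist_force: [-0.5, -0.4, 0.3]
gripper_width: 0.4
finger_force: 0.0
```

```bash
python3 - <<'E'
from h import *
s=sense();print(s["time_s"],s["tcp_pos"].round(4),s["wrist_force"].round(1),s["gripper_width"])
o=look(["carrier","carrier_seat"])
E
```

```text
17.3333 [0.5751 0.1196 0.1682] [-0.5 -0.4  0.3] 0.4004747633100007
scene carrier call [0.5741 0.1213 0.0621] 0.78
scene carrier_seat call [0.5726 0.1173 0.1753] 0.67
side carrier call [0.577  0.1229 0.058 ] 0.77
side carrier_seat call [0.5764 0.1171 0.1788] 0.88
```

Emit:
play_rows(commands=[[0,0,0.005,0,0,0,-0.2],[0,0,0.01,0,0,0,-0.2],[0,0,0.015,0,0,0,-0.2],[0,0,0.02,0,0,0,-0.2],[0,0,0.02,0,0,0,-0.2],[0,0,0.02,0,0,0,0.2],[0,0,0.01,0,0,0,0.2],[0,-0.01,0,0,0,0,0.2],[0,-0.02,0,0,0,0,0.2],[-0.003,-0.035,0,0,0,0,0.2]])

```text
time_s: 18.47
tcp_pos: [0.5721, 0.0554, 0.2672]
tool_rot: [[-0.017, 1.0, -0.001], [1.0, 0.017, 0.001], [0.001, -0.001, -1.0]]
wrist_force: [0.4, -1.0, -0.4]
gripper_width: 0.604
finger_force: 0.0
```

Emit:
play_rows(commands=[[-0.004,-0.04,0,0,0,0,0.2],[-0.004,-0.04,0,0,0,0,0.2],[-0.004,-0.04,0,0,0,0,0.2],[-0.004,-0.04,0,0,0,0,0.2],[-0.004,-0.04,0,0,0,0,0.2],[-0.004,-0.04,0,0,0,0,0.2],[-0.004,-0.04,0,0,0,0,0.2],[-0.004,-0.035,0,0,0,0,0.2],[-0.002,-0.025,0,0,0,0,0.2],[0,0,0,0,0,0,0.2]])

```text
time_s: 19.3
tcp_pos: [0.5362, -0.2909, 0.2662]
tool_rot: [[-0.008, 1.0, -0.003], [1.0, 0.008, -0.001], [-0.001, -0.003, -1.0]]
wrist_force: [-0.2, 0.4, -0.9]
gripper_width: 0.599
finger_force: 0.0
```

```bash
python3 - <<'E'
from h import *
s=sense();print(s["time_s"],s["tcp_pos"].round(4),s["tool_rot"].round(3).tolist(),s["joints"].round(2))
look(["carrier","carrier_seat"],("scene","side"))
o=look(["cap_handle","cap"],("wrist",))["wrist"]
P=o["K"]@np.c_[o["R"],o["t"]]
M=np.array([[.0005,0,.44],[0,-.0005,-.17],[0,0,.103],[0,0,1]])
im=cv2.warpPerspective(o["color"],P@M,(400,400),flags=cv2.INTER_CUBIC|cv2.WARP_INVERSE_MAP)
hs=cv2.cvtColor(im,cv2.COLOR_BGR2HSV);m=cv2.inRange(hs,(0,170,90),(7,255,255))|cv2.inRange(hs,(173,170,90),(180,255,255))
n,l,st,ce=cv2.connectedComponentsWithStats(m)
for i in range(1,n):
    if st[i,4]>200:
        ys,xs=np.nonzero(l==i); r=cv2.minAreaRect(np.c_[xs,ys].astype(np.float32)); print(st[i],.44+r[0][0]*.0005,-.17-r[0][1]*.0005,np.array(r[1])*.5,r[2])
cv2.imwrite("pics/k.png",np.hstack([im,cv2.resize(o["color"],(400,300))[0:300] if 0 else cv2.resize(o["color"],(400,400))]))
E
```

```text
19.3 [ 0.5362 -0.2909  0.2662] [[-0.008, 1.0, -0.003], [1.0, 0.008, -0.001], [-0.001, -0.003, -1.0]] [-0.51  0.34  1.32 -0.    1.49 -0.52]
scene carrier call [0.5759 0.1198 0.0636] 0.82
scene carrier call [ 0.7713  0.127  -0.001 ] 0.59
scene carrier_seat call [0.5737 0.1204 0.1761] 0.91
side carrier call [0.5746 0.12   0.061 ] 0.77
side carrier_seat call [0.5737 0.1222 0.1772] 0.75
wrist cap_handle call [ 0.255  -0.2773  0.0809] 0.77
wrist cap_handle call [ 0.528  -0.5592  0.0752] 0.77
wrist cap call [ 5.284e-01 -5.558e-01  3.000e-04] 0.86
wrist cap call [ 0.5362 -0.2912  0.0135] 0.77
wrist cap call [ 0.2556 -0.2796  0.0013] 0.71
```

View pics/k.png

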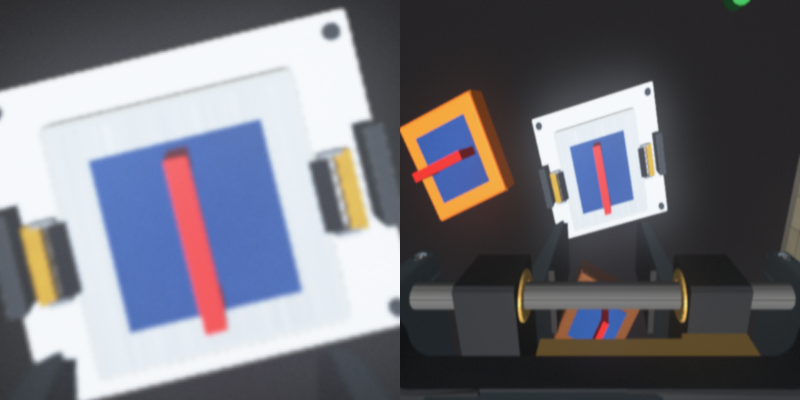

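The picture shows the true cap's handle running in the rectified panel from (176,155) to (217,330). That puts its centre at (0.5385, -0.2915) with yaw +13.2°. The decoy caps are to the left and below.

Emit:
play_rows(commands=[[0.0005,-0.006,-0.01,0,0,4.2,0.2],[0,0,-0.02,0,0,4.2,0.2],[0,0,-0.025,0,0,4.2,0.2],[0,0,-0.025,0,0,0,0.2],[0,0,-0.02,0,0,0,0.2],[0,0,-0.01,0,0,0,0.2],[0,0,0,0,0,0,0.2],[0,0,0,0,0,0,0.2],[0,0,0,0,0,0,0.2],[0,0,0,0,0,0,0.2]], force=40)

```text
time_s: 20.58
tcp_pos: [0.5396, -0.2919, 0.16]
tool_rot: [[-0.231, 0.973, 0.003], [0.973, 0.231, -0.002], [-0.002, 0.003, -1.0]]
wrist_force: [-0.1, 0.2, 0.2]
gripper_width: 0.598
finger_force: 0.0
```

Emit:
play_rows(commands=[[-0.001,0,-0.01,0,0,0,0.2],[0,0,-0.02,0,0,0,0.2],[0,0,-0.02,0,0,0,0.2],[0,0,-0.02,0,0,0,0.2],[0,0,-0.015,0,0,0,0.2],[0,0,-0.01,0,0,0,0.2],[0,0,-0.008,0,0,0,0.2],[0,0,-0.005,0,0,0,0.2],[0,0,0,0,0,0,0.2],[0,0,0,0,0,0,-0.2]])

```text
time_s: 21.42
tcp_pos: [0.5381, -0.2917, 0.0507]
tool_rot: [[-0.231, 0.973, 0.001], [0.973, 0.231, -0.0], [-0.001, 0.001, -1.0]]
wrist_force: [0.3, -0.2, 0.6]
gripper_width: 0.552
finger_force: 0.0
```

Emit:
play_rows(commands=[[0,0,0,0,0,0,-0.5],[0,0,0,0,0,0,-1],[0,0,0,0,0,0,-1],[0,0,0,0,0,0,-1],[0,0,0,0,0,0,-1],[0,0,0,0,0,0,-1],[0,0,0,0,0,0,-1],[0,0,0,0,0,0,-1],[0,0,0,0,0,0,-1],[0,0,0,0,0,0,-1]])

```text
time_s: 22.25
tcp_pos: [0.538, -0.2916, 0.0504]
tool_rot: [[-0.231, 0.973, 0.001], [0.973, 0.231, -0.0], [-0.0, 0.001, -1.0]]
wrist_force: [2.5, -0.6, 0.6]
gripper_width: 0.129
finger_force: 40.0
```

Gripped. Now a slow pull: 10 mm first.

Emit:
play_rows(commands=[[0,0,0.001,0,0,0,-1],[0,0,0.001,0,0,0,-1],[0,0,0.001,0,0,0,-1],[0,0,0.001,0,0,0,-1],[0,0,0.001,0,0,0,-1],[0,0,0.001,0,0,0,-1],[0,0,0.001,0,0,0,-1],[0,0,0.001,0,0,0,-1],[0,0,0.001,0,0,0,-1],[0,0,0.001,0,0,0,-1]])

```text
time_s: 23.08
tcp_pos: [0.5378, -0.2915, 0.0613]
tool_rot: [[-0.231, 0.973, 0.001], [0.973, 0.231, -0.0], [-0.001, 0.001, -1.0]]
wrist_force: [0.3, -1.5, -7.2]
gripper_width: 0.127
finger_force: 40.0
```

Emit:
play_rows(commands=[[0,0,0.001,0,0,0,-1],[0,0,0.001,0,0,0,-1],[0,0,0.001,0,0,0,-1],[0,0,0.001,0,0,0,-1],[0,0,0.001,0,0,0,-1],[0,0,0.001,0,0,0,-1],[0,0,0.001,0,0,0,-1],[0,0,0.001,0,0,0,-1],[0,0,0.001,0,0,0,-1],[0,0,0.001,0,0,0,-1]])

```text
time_s: 23.92
tcp_pos: [0.5377, -0.2915, 0.0703]
tool_rot: [[-0.231, 0.973, 0.0], [0.973, 0.231, -0.0], [-0.0, 0.0, -1.0]]
wrist_force: [1.4, -3.5, -7.3]
gripper_width: 0.13
finger_force: 40.0
```

```bash
python3 - <<'E'
from h import *
s=sense();print(s["time_s"],s["tcp_pos"].round(4),s["wrist_force"].round(1),s["gripper_width"],s["finger_force"])
look(["cap","cap_handle"])
E
```

```text
23.9167 [ 0.5377 -0.2915  0.0703] [ 1.4 -3.5 -7.3] 0.13039019162637155 39.99372661113739
scene cap call [ 0.2568 -0.2805  0.0022] 0.87
scene cap call [ 0.5278 -0.5526 -0.0006] 0.61
scene cap call [ 0.5409 -0.2935  0.031 ] 0.59
scene cap_handle call [ 0.5395 -0.2913  0.1083] 0.68
scene cap_handle call [ 0.5256 -0.5549  0.0771] 0.65
scene cap_handle call [ 0.256  -0.2815  0.0794] 0.62
side cap call [ 0.5397 -0.2943  0.0372] 0.73
side cap call [ 7.735e-01 -5.200e-02  2.000e-04] 0.3
side cap_handle call [ 0.5346 -0.2893  0.1183] 0.85
side cap_handle call [ 0.2572 -0.2782  0.0807] 0.81
side cap_handle call [ 0.771  -0.0507  0.0032] 0.6
```

Emit:
play_rows(commands=[[0,0,0,0,0,0,-1],[0,0,0,0,0,0,-1],[0,0,0,0,0,0,-1],[0,0,0,0,0,0,-1],[0,0,0,0,0,0,-1],[0,0,0,0,0,0,-1],[0,0,0,0,0,0,-1],[0,0,0,0,0,0,-1],[0,0,0,0,0,0,-1],[0,0,0,0,0,0,-1]])

```text
time_s: 25.05
tcp_pos: [0.5377, -0.2915, 0.0702]
tool_rot: [[-0.231, 0.973, 0.0], [0.973, 0.231, -0.0], [-0.0, 0.0, -1.0]]
wrist_force: [1.4, -2.4, -4.1]
gripper_width: 0.127
finger_force: 40.0
```

```bash
python3 - <<'E'
from h import *
look(["carrier","carrier_seat","cap"],("side","scene"))
s=sense();print(s["time_s"],s["tcp_pos"].round(4),s["wrist_force"].round(1),s["finger_force"])
print(job_done())
E
```

```text
side carrier call [0.5764 0.1242 0.0622] 0.79
side carrier_seat call [0.5773 0.1202 0.1786] 0.94
side cap call [ 0.5374 -0.2936  0.0337] 0.85
scene carrier call [0.5753 0.1216 0.0642] 0.92
scene carrier_seat call [0.5749 0.1199 0.179 ] 0.87
scene cap call [ 0.5399 -0.2942  0.0274] 0.95
scene cap call [ 0.2603 -0.2794  0.0033] 0.81
scene cap call [ 0.5289 -0.5542 -0.0014] 0.64
25.45 [ 0.5377 -0.2915  0.0702] [ 1.4 -2.  -2.8] 39.99461531639099
the job is handed in; nothing more can be done
None
```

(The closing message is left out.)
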